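# Aim the bench fume extractor at the job and shut its bleed slide

## Task

The half-welded bracket that a magnet holds upright on the bench (not the one in the vise) is to be welded next. Lift the sprung index knob of the bench fume extractor, swing its nozzle round to the hole where it points most squarely at the middle of the bracket and let the pin drop home there; also shut the flush bleed slide fully, pressing on it about as firmly as a fingertip would (10 to 20 N is plenty, and 60 N would bend the thin sheet), so that all the suction goes through the nozzle. Leave everything else on the bench where it is.

Things in the scene. Friction and masses are not known exactly. Their poses are not given: they have to be found in the camera images.
- extractor: bench fume extractor, a grey sheet-steel case 275 (x) x 260 (y) x 90 mm fixed to the table, origin under its centre; x points away from its louvred front (which faces the robot at yaw 0), y to its left, z up. On its top: the bleed slide along the front edge, the swivel nozzle behind it. Place and yaw vary.
- bleed_slide (a joint): the bleed slide, a thin plain metal blade without a handle, moving along the extractor's y: 0 = bleed grille open, 0.055 = end stop, blade under all five slots (shut); grows towards +y, the grille. Starts open. Rubs with about 3.5 N and stays where left. Moved only by pressing on its bare surface in the window and dragging; at about 5 N the fingers begin to slip, at 12 N they hold.
- slide_window (a point): centre of the finger window, 100 mm long (extractor's y) and 50 mm wide (x), on the blade's upper surface; at (-95, -8, 88.5) mm in the extractor's frame, whose axes it has; it does not move with the blade. The blade always fills the window, 2 mm below the cover sheet. The grille begins 58 mm from it in +y, 51 mm long with 6 mm slots.
- turret (a joint): swing of the nozzle about the vertical turret axis, rad, counter-clockwise from above positive; 0 = nozzle along the extractor's +x, where it starts. The index plate under it has eleven holes, one every 20 degrees from -100 to 100 degrees (-1.745 to 1.745 rad); end stops 0.04 rad past the last ones. Friction about 0.12 N m: it stays where it is left.
- turret_axis (a point): point on the turret axis at the top of the index plate, 98 mm above the table, 45 mm from the extractor's centre in its +x; axes are the extractor's
- nozzle_mouth (a point): centre of the nozzle's flared mouth (110 mm wide, 31 mm high, 125 mm from the turret axis); its x axis points out of the mouth, z up; turns with the nozzle. Nozzle and hub rise at most 55 mm above the index plate.
- index_pin (a joint): lift of the spring index pin, m: 0 = home in a hole, 0.007 = nose resting on the plate between holes, 0.014 = top stop. A spring pushes it down with 4 N at home, 9 N at the top; lift it by 9 to 13 mm and hold it up while swinging the nozzle. The rounded nose drops into a hole from up to 3 mm (0.04 rad) off.
- knob (a point): middle of the black knurled pull knob on the pin, on the tail arm opposite the nozzle, 75 mm from the turret axis; axes are the nozzle's. 28 mm across, 18 mm high; centre 37 mm above the index plate when home; rises with the pin, spins freely about its own vertical axis. The tail arm, 26 mm wide, has its top 23 mm below the point at home; the 60 mm hub is 31 mm from the knob's side.
- work_piece: the half-welded bracket: upright plates with a tube and a lug, 73 x 199 x 244 mm, held upright by a flat welding magnet on the table; fixed; origin under its middle. It stands 0.23 to 0.31 m from the turret axis, its middle within 5 degrees of the direction the nozzle takes in one of the holes (never the one it starts in).
- spray_can: spray can, 65 mm across, 199 mm tall, standing; origin under its centre
- square_tube: offcut of square steel tube, 40 x 110 x 40 mm, lying; origin under its centre
- gel_tin: round tin, 71 mm across, 70 mm tall, standing; origin under its centre
- ball_hammer: ball-pein hammer with wooden handle, 244 mm long, lying to the left; origin under its middle
- tape_measure: tape measure, 35 x 80 x 64 mm, standing on edge near the robot's right; origin under its middle
- paint_marker: paint marker, 138 mm long, 16 mm thick, lying beside the extractor's right front corner; origin under its middle
- flat_pliers: slip-joint pliers, 274 mm long, lying near the robot's left; origin under their middle

How it is judged:
By the outcome, as a careful person would: the job done as asked, in the order asked, and still so for the second after the job is handed in, with the robot touching nothing.
It also fails if it takes over 54 s, if anything falls off the work surface, if the arm or the gripper's body presses on something with over 40 N, if the wrist force passes 120 N, or if a joint passes its speed limit or range.

## Robot

A 6-joint arm with a two-finger parallel gripper is mounted at the origin on a cart in front of the work surface, level with it; the furniture and walls round the work are solid. World frame = base frame: x ahead of the robot, y to its left, z up, the work surface at z = 0. Lengths are in m, angles in rad, forces in N, time in s.
With the tool pointing down it reaches from about 0.425 to 0.95 m from the base axis. Payload 3.5 kg.
Tool frame: the origin (TCP) lies midway between the tips of the shut fingers; the grasp point (between the pads) lies 19 mm behind it; z points along the fingers, y is the line along which they close (so a half turn about z gives the same grasp; the last joint's range is limited). The gripper opens to 85 mm and grips with 20 to 120 N. Pads are 22 mm wide; open, the fingers measure 114 mm over their backs; the gripper's body (76 mm by 85 mm) begins 54 mm behind the grasp point. The pads swing forward as they close: fully open they stand 13 mm farther back than shut.
Start: joints at [-1.256, 0.286, 1.577, -0, 1.279, -0.15], TCP at [0.303, -0.603, 0.205] pointing down, gripper open.
Joint ranges: [-2.77, 2.77], [-0.9, 2.22], [0.21, 2.48], [-1.53, 4.67], [0.24, 2.81], [-2.84, 2.84]. Speed limits (rad/s): [2.79, 2.79, 3.14, 3.14, 3.14, 3.14].

## Interface

Orientations are given as a unit quaternion [x, y, z, w].
In Python, from plant import get_state, read_camera, ctrl gives the robot as it stands.
- The arm moves only by the shell command python3 -m crank 'ROWS' [FORCE]. ROWS is JSON, a list of rows, each a list of 3 entries, a list of its own where there are three numbers: the shift along the tool's x, y, z in mm, then the turn about the tool's z in degrees, then the closure in counts, from 0 (fully open) to 255 (shut). In form: [[[tx, ty, tz], yaw, claw], ...]. A call has 1 to 10 rows; each row is the pose to reach, as a shift and turn from the pose commanded when the call began, along the tool's axes at that moment; what a row does not reach only later rows make up. A row lasts 1/10 s, in which the tool goes at most 50 mm and 8.59 degrees, less where a joint would pass 70% of its speed; a pose out of reach is approached as far as the arm can. A call with a gripper value outside its range is refused whole. The fingers move at their own pace and stop on an object; FORCE is the grip in N (left out, the last holds). Time passes only in rows, so rows that repeat a pose let the fingers close. It gives the time, the measured TCP pose, the force, the opening and the grip force at its end, in the units of the state.
- get_state(): the state, without advancing time (a new reading comes with each control period).
- read_camera(name): name is "scene" or "top" or "wrist"; returns a dict with "frame" (384x512x3 uint8, blue, green, red), "range_z" (384x512 float32, m along the optical axis (not along the pixel's ray), 0 where there is no reading), "vfov" (degrees; the focal length in pixels is half the picture's height over the tangent of half this angle, whatever the lens; pixels are square), "cx", "cy" (the principal point, pixels), "k1" (the pictures are not rectified: a ray, as slopes to the right and down, at radius r is drawn at 1 + k1 r^2 times it, then the intrinsics apply), "origin" and "orientation" of the camera in the world. Camera axes: x right, y down, z forward; pixel columns grow to the right and rows downward; lengths in m; the calibration is good to about 2 mm. A picture is of the moment at which its call begins.
- ctrl.sign_off(): hands the job in; it is judged then, once.
The state is a dict: "time": time; "qpos": joint angles; "dq": joint speeds; "joint_efforts": joint torques, N m; "eef_pos": TCP position; "tcp_rot": TCP orientation; "contact_force": force on the tool from outside, world axes, zero at the start; "wrist_torque": the same for the moment, N m; "opening": opening from 0.0 (shut) to 1.0 (fully open); "finger_force": force on a finger pad.
Only numpy, scipy, OpenCV 4.12 (cv2) and the standard library are available. Lean on these libraries where they do the work, as an engineer would, in place of code of your own. Each camera call takes 0.05 s, during which the arm holds its last target. There are 200 camera calls.

## Working session

There is one attempt and no reset: what is moved stays moved. The work goes in short steps, Python scripts to look and compute and a shell command to move; the robot and the scene stay as the last step left them, time stands still between calls to the robot, and variables do not carry over. Pictures are saved under pics/ and viewed, at most 12 in all, crops included, and the job is handed in when it is done.

```bash
ls; mkdir -p pics; cat > h.py <<'E'
import numpy as np, cv2, pickle
from scipy.spatial.transform import Rotation as R
from plant import get_state, read_camera, ctrl
def snap(n,save=None):
    c=read_camera(n)
    if save: cv2.imwrite('pics/%s.png'%save,c['frame']); pickle.dump(c,open('pics/%s.pkl'%save,'wb'))
    return c
def load(s): return pickle.load(open('pics/%s.pkl'%s,'rb'))
def rays(c,uv):
    uv=np.asarray(uv,float).reshape(-1,1,2); f=192/np.tan(np.radians(c['vfov'])/2)
    # r_d = r(1+k1 r^2)
    K=np.array([[f,0,c['cx']],[0,f,c['cy']],[0,0,1]])
    p=cv2.undistortPointsIter(uv,K,np.array([c['k1'],0,0,0.]),None,None,(3,50,1e-9))[:,0]
    return np.c_[p,np.ones(len(p))]
def plane(c,uv,z):
    d=R.from_quat(c['orientation']).apply(rays(c,uv)); o=np.array(c['origin'])
    return o+d*((z-o[2])/d[:,2])[:,None]
def depth(c,uv):
    uv=np.asarray(uv,int).reshape(-1,2)
    return np.array(c['origin'])+R.from_quat(c['orientation']).apply(rays(c,uv)*c['range_z'][uv[:,1],uv[:,0]][:,None])
def cloud(c):
    v,u=np.mgrid[:384,:512]; return depth(c,np.c_[u.ravel(),v.ravel()]).reshape(384,512,3)
E
python3 - <<'E'
from h import *
for n in('top','scene'):
    c=snap(n,n+'0'); print(n,c['origin'],c['orientation'],c['vfov'],c['k1'])
s=get_state();print(s)
E
```

```text
pics
top [0.46735657 0.09636429 1.25443838] [-0.69605717  0.71695602 -0.01853198  0.03369039] 55.44825754348618 0.03792215667889895
scene [-0.44446763  1.55173346  1.14318247] [-0.26066117  0.82712135 -0.47448349  0.15096837] 42.95627817845686 -0.20912962432418916
{'time': 0.1, 'qpos': array([-1.25598707e+00,  2.87108682e-01,  1.57802725e+00,  2.06896458e-05,
        1.27863198e+00, -1.50002994e-01]), 'dq': array([-0.00171875, -0.00155133, -0.00192559,  0.00201338, -0.00059009,
       -0.00074138]), 'joint_efforts': array([ 5.70654156e-04, -4.07300448e+01, -2.93699330e+01, -1.91944164e-04,
        3.42202002e-03, -4.26316518e-06]), 'eef_pos': array([ 0.30239661, -0.60274176,  0.20406632]), 'tcp_rot': array([ 9.73115147e-01,  2.30316580e-01, -7.96531916e-05, -1.08475521e-03]), 'contact_force': array([ 0.1450927 , -0.13049547, -0.33506826]), 'wrist_torque': array([ 0.03798097, -0.0348276 ,  0.02088169]), 'finger_force': 0.0, 'opening': 0.994329299157012}
```

View pics/top0.png

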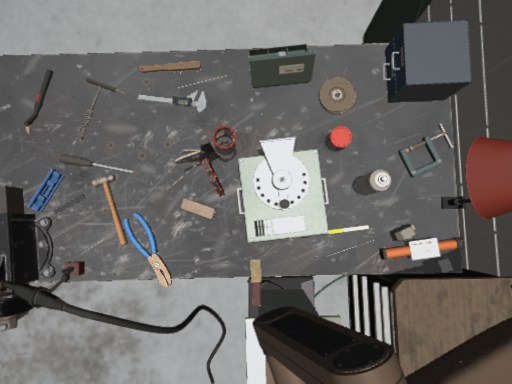

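View pics/scene0.png

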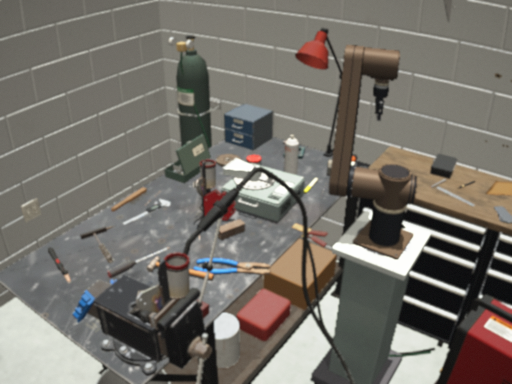

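The top view shows the extractor centred near (283,195) with its hub at (283,180), knob at (284,204) and slide window at about (290,225). The bracket is at about (180-238, 125-195), left of the nozzle. The vise with the other bracket is at the lower left.

```bash
python3 - <<'E'
from h import *
c=load('top0'); P=cloud(c); s=load('scene0')
im=c['frame'][110:255,165:345]; cv2.imwrite('pics/crop0.png',cv2.resize(im,None,fx=4,fy=4,interpolation=cv2.INTER_CUBIC))
X,Y,Z=P[...,0],P[...,1],P[...,2]
# case top: height mask
m=((Z>.08)&(Z<.095)&(X>.25)).astype(np.uint8); 
n,l,st,ce=cv2.connectedComponentsWithStats(m)
i=1+np.argmax(st[1:,4]); pts=P[l==i]; r=cv2.minAreaRect(pts[:,:2].astype(np.float32)); print('case',r,np.median(pts[:,2]))
# green case top via colour
for nme,Pc,cam in(('top',P,c),('scene',cloud(s),s)):
    mk=(Pc[...,2]>.02)&(Pc[...,0]>.4)&(Pc[...,0]<.78)&(Pc[...,1]>.15)&(Pc[...,1]<.42)
    q=Pc[mk]; 
    print(nme,len(q),q.min(0),q.max(0))
    H,xe,ye=np.histogram2d(q[:,0],q[:,1],bins=[np.arange(.4,.8,.02),np.arange(.14,.44,.02)])
    M=np.zeros_like(H)
    ix=((q[:,0]-.4)/.02).astype(int);iy=((q[:,1]-.14)/.02).astype(int)
    ok=(ix<M.shape[0])&(iy<M.shape[1]); np.maximum.at(M,(ix[ok],iy[ok]),q[ok,2]*1000)
    print(M[::-1,::-1].astype(int))
for uv in [(283,180),(284,204),(278,140),(290,225),(210,165),(222,137)]: print(uv,depth(c,uv).round(3))
E
```

```text
case ((0.5546338558197021, 0.026658959686756134), (0.27398696541786194, 0.2589224576950073), 4.996352672576904) 0.08891212823803052
top 1853 [0.48557488 0.15002034 0.02029485] [0.7531517  0.36532231 0.24695902]
[[  0   0   0   0   0   0   0   0   0   0   0   0   0   0]
 [  0   0   0   0   0   0   0   0   0 208 214 211 210   0]
 [  0   0   0   0   0   0   0   0 113 216 211 176 211   0]
 [  0   0   0   0   0   0   0   0 242 242 213 112 211   0]
 [  0   0   0   0 191 194 190 228 246 236 216 214 213  79]
 [  0   0   0   0 210 209 197 117 115   0   0   0  89  94]
 [  0   0   0 203 208   0   0 131 132   0   0   0  88  92]
 [  0   0   0   0   0   0   0 135 134   0   0   0  83  94]
 [  0   0   0   0   0   0   0   0 129 134   0   0  84  94]
 [  0   0   0   0   0   0   0   0 135 128   0   0  78  92]
 [  0   0   0   0   0   0   0   0   0 103  83   0  65  94]
 [  0   0   0  43  44  40   0   0   0   0   0   0  66  90]
 [  0   0  44  44  42  44  43  41  42   0   0   0  65  89]
 [  0   0   0  41  42  42  44  43  40   0   0   0  64  85]
 [  0   0   0   0   0   0  44  44   0   0   0   0  57  84]
 [  
[... 936 characters left out ...]
0  69  87  82   0  83  91]
 [  0   0   0  41  43  40  37   0   0  84   0   0  81  96]
 [  0   0  42  45  46  42  44  44   0   0   0   0  84  90]
 [  0   0  33  39  47  45  44  43  42   0   0   0  68  98]
 [  0   0   0   0  37  43  46  45   0   0   0   0  66  93]
 [  0   0   0   0   0   0   0   0   0   0   0   0   0  93]
 [  0   0   0   0   0   0   0   0   0   0   0   0   0  96]
 [  0   0   0   0   0   0   0   0   0   0   0   0   0  89]
 [  0   0   0   0   0   0   0   0   0   0   0   0   0  91]]
(283, 180) [[0.596 0.026 0.15 ]]
(284, 204) [[0.524 0.025 0.142]]
(278, 140) [[0.722 0.036 0.14 ]]
(290, 225) [[0.459 0.005 0.091]]
(210, 165) [[0.664 0.259 0.061]]
(222, 137) [[ 0.771  0.224 -0.002]]
```

View pics/crop0.png

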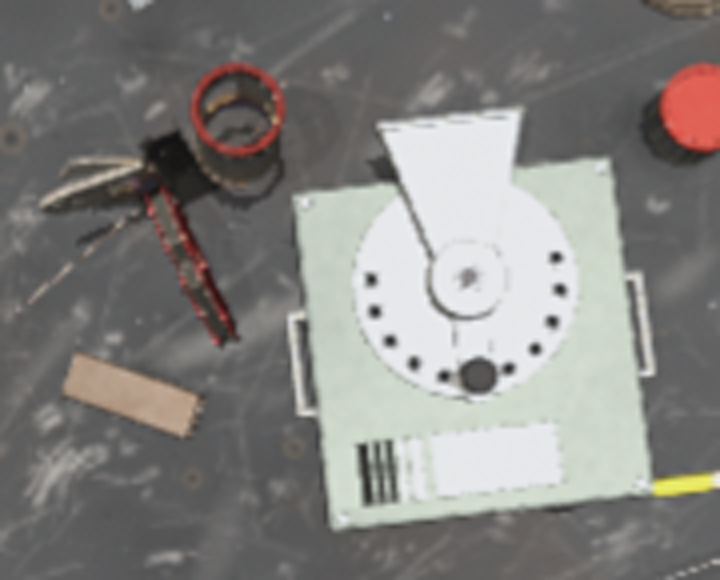

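The crop shows the hub at (468,280), the knob at (478,375), holes on the arc below, the grille slots at (375,475) and the window at (495,460). The bracket is a red ring-shaped tube plus red plates and a dark block. A scene crop should settle the bracket's shape.

```bash
python3 - <<'E'
from h import *
s=load('scene0')
im=s['frame'][140:240,150:330]; cv2.imwrite('pics/crop1.png',cv2.resize(im,None,fx=4,fy=4,interpolation=cv2.INTER_CUBIC))
A=[]
for n in('top0','scene0'):
    c=load(n);P=cloud(c); hsv=cv2.cvtColor(c['frame'],cv2.COLOR_BGR2HSV)
    red=((hsv[...,0]<8)|(hsv[...,0]>172))&(hsv[...,1]>110)
    mk=(P[...,2]>.015)&(P[...,0]>.5)&(P[...,0]<.8)&(P[...,1]>.14)&(P[...,1]<.4)
    q=P[mk&red]; A.append(q)
    print(n,len(q),q.min(0).round(3),q.max(0).round(3),cv2.minAreaRect(q[:,:2].astype(np.float32)))
q=np.vstack(A); r=cv2.minAreaRect(q[:,:2].astype(np.float32)); print(r)
t=np.array([.5994,.0306])
for p in (np.array(r[0]),np.median(q,0)[:2]):
    d=p-t; print(np.hypot(*d),np.degrees(np.arctan2(d[1],d[0]))-5)
E
```

```text
top0 224 [0.564 0.164 0.018] [0.753 0.282 0.217] ((0.6672617197036743, 0.2343716323375702), (0.09783268719911575, 0.1906348615884781), 68.6405258178711)
scene0 376 [0.56  0.162 0.015] [0.749 0.292 0.218] ((0.6617000699043274, 0.24045051634311676), (0.10480940341949463, 0.1904757171869278), 69.87995147705078)
((0.6651484966278076, 0.23861804604530334), (0.10559560358524323, 0.1973768174648285), 69.21842193603516)
0.21816134462668396 67.45975902755774
0.22730164213414705 70.15344232593567
```

View pics/crop1.png

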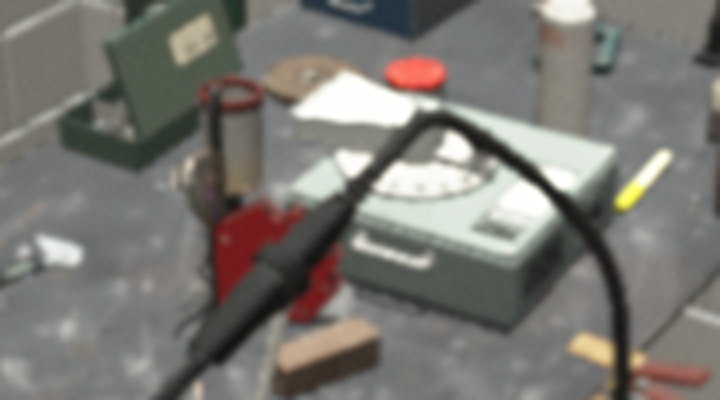

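Bracket: a red gusset plate, with a tube on one side, near (0.66, 0.24). Its angle from the nozzle's zero comes out between holes (about 67°), so a closer look is needed. I'll move above the extractor.

```bash
python3 -m crank '[[[30,-30,-50],0,0],[[60,-60,-100],0,0],[[90,-90,-150],5,0],[[519,-482,-220],21.6,0],[[519,-482,-220],21.6,0],[[519,-482,-220],21.6,0],[[519,-482,-220],21.6,0],[[519,-482,-220],21.6,0],[[519,-482,-220],21.6,0],[[519,-482,-220],21.6,0]]'; python3 -c "
from h import *;s=get_state();print(s['qpos'],s['eef_pos'],R.from_quat(s['tcp_rot']).as_matrix().round(3))"
```

```text
time: 1.1
eef_pos: [0.4559, -0.1868, 0.3792]
tcp_rot: [0.999, 0.044, -0.0, -0.0]
contact_force: [1.2, -0.4, 0.8]
opening: 1.002
finger_force: 0.0
[-5.95282952e-01 -2.05124591e-01  1.77404029e+00  1.01447491e-04
  1.57304711e+00  8.88067504e-01] [ 0.45585262 -0.18682386  0.37918949] [[ 0.996  0.087 -0.   ]
 [ 0.087 -0.996  0.   ]
 [-0.    -0.    -1.   ]]
```

```bash
python3 -m crank '[[[115,-238,-46],0,0],[[115,-238,-46],0,0],[[115,-238,-46],0,0],[[115,-238,-46],0,0],[[115,-238,-46],0,0],[[115,-238,-46],0,0],[[115,-238,-46],0,0],[[115,-238,-46],0,0]]'; python3 - <<'E'
from h import *
c=snap('wrist','w0');print(c['origin'],R.from_quat(c['orientation']).as_matrix().round(2))
E
```

```text
time: 1.9
eef_pos: [0.5492, 0.0583, 0.4245]
tcp_rot: [0.999, 0.044, -0.001, 0.0]
contact_force: [-0.6, -0.3, 0.1]
opening: 1.001
finger_force: 0.0
[0.63412912 0.06587469 0.59245053] [[ 0.09 -0.94 -0.33]
 [-1.   -0.08 -0.03]
 [ 0.    0.33 -0.94]]
```

View pics/w0.png

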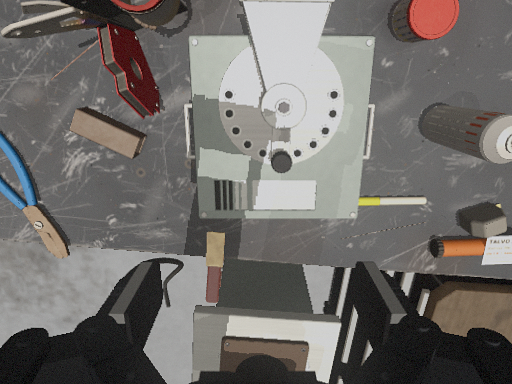

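The wrist view gives a good view of the extractor: hub (284,107), knob (281,160), window (285,195), grille (230,195). The bracket is cut off at the upper left, so I'll move the camera over it.

```bash
python3 -m crank '[[[165,-166,-10],0,0],[[165,-166,-10],0,0],[[165,-166,-10],0,0],[[165,-166,-10],0,0],[[165,-166,-10],0,0],[[165,-166,-10],0,0],[[165,-166,-10],0,0]]'; python3 - <<'E'
from h import *
c=snap('wrist','w1');print(c['origin'])
E
```

```text
time: 2.65
eef_pos: [0.6997, 0.2367, 0.4336]
tcp_rot: [0.999, 0.043, -0.001, 0.001]
contact_force: [0.0, -0.2, 0.7]
opening: 1.003
finger_force: 0.0
[0.78481169 0.24427994 0.60137942]
```

View pics/w1.png

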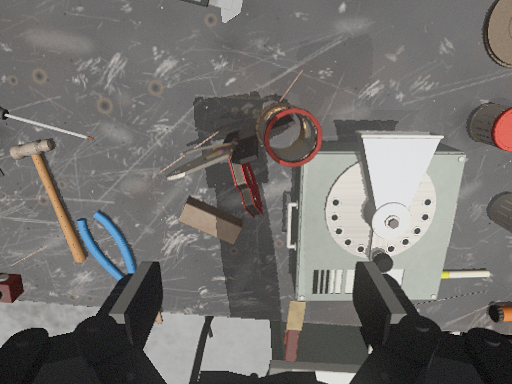

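The tube ring is at (293,137), the gusset at (245,185), and the dark upright with a pale curved part at (200,160). Next is a bird's-eye colour/height map from all the clouds, to see which parts make up the 73 x 199 mm body.

```bash
python3 - <<'E'
from h import *
S=np.zeros((300,300,3),np.uint8); Hh=np.zeros((300,300)); 
for n in('scene0','top0','w0','w1'):
    c=load(n);P=cloud(c).reshape(-1,3);C=c['frame'].reshape(-1,3)
    k=(c['range_z'].ravel()>0)&(P[:,2]>.012)&(P[:,2]<.3)&(P[:,0]>.5)&(P[:,0]<.798)&(P[:,1]>.14)&(P[:,1]<.438)
    P=P[k];C=C[k]
    r=((.8-P[:,0])*1000).astype(int); q=((.44-P[:,1])*1000).astype(int)
    for i,j,z,col in zip(r,q,P[:,2],C):
        if z>=Hh[i,j]-.001: Hh[i-1:i+1,j-1:j+1]=z; S[i-1:i+1,j-1:j+1]=col
H8=cv2.applyColorMap((Hh*1000).clip(0,255).astype(np.uint8),cv2.COLORMAP_JET); H8[Hh==0]=0
o=np.hstack([np.clip(S*1.5,0,255).astype(np.uint8),H8]); cv2.imwrite('pics/bev.png',cv2.resize(o,(800,400),interpolation=cv2.INTER_NEAREST))
E
```

```text
(no output)
```

View pics/bev.png

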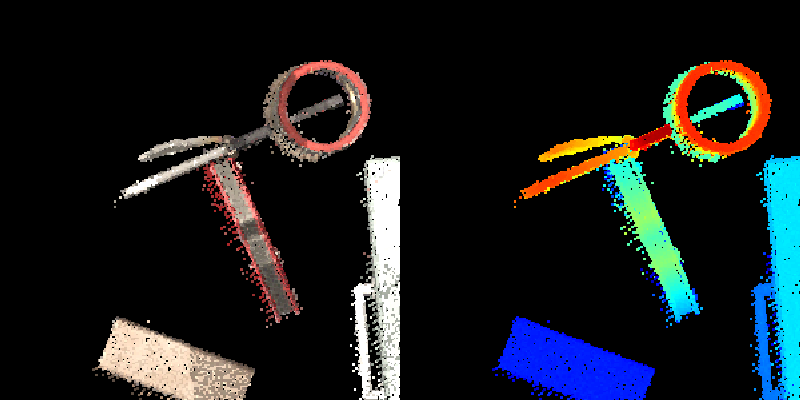

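The upright sheet, lug and tube form one straight 200 mm by about 72 mm body, which matches 73 x 199. The red plate at right angles to it is the magnet. The body's middle is at about (0.694, 0.258), 0.246 m from the axis at +62.5°, so the target is the **+60°** hole. I'll check the knob and axis from the wrist view, and move above the knob.

```bash
python3 - <<'E'
from h import *
for n in('w0','w1','top0'):
    c=load(n); P=cloud(c); v=c['frame'].max(2)
    k=((v<75)&(P[...,2]>.125)&(P[...,2]<.155)&(np.hypot(P[...,0]-.525,P[...,1]-.024)<.03))
    q=P[k]; ctr=cv2.minEnclosingCircle(q[:,:2].astype(np.float32)); print(n,'knob',len(q),np.median(q,0).round(4),ctr)
    k=(P[...,2]>.147)&(P[...,2]<.157)&(np.hypot(P[...,0]-.6,P[...,1]-.03)<.05); q=P[k]
    print('  hub',len(q),cv2.minEnclosingCircle(q[:,:2].astype(np.float32)) if len(q) else 0)
    m=(P[...,2]>.083)&(P[...,2]<.0935)&(np.abs(P[...,0]-.555)<.17)&(np.abs(P[...,1]-.027)<.17)
    q=P[m]; print('  case',cv2.minAreaRect(q[:,:2].astype(np.float32)), np.median(q[:,2]))
E
python3 -m crank '[[[-193,196,183],0,0],[[-193,196,183],0,0],[[-193,196,183],0,0],[[-193,196,183],0,0],[[-193,196,183],0,0],[[-193,196,183],0,0],[[-193,196,183],0,0],[[-193,196,183],0,0],[[-193,196,183],0,0]]' 60
```

```text
w0 knob 92 [0.5342 0.0277 0.1417] ((0.5255761742591858, 0.02365596406161785), 0.014085358940064907)
  hub 216 ((0.6044657230377197, 0.035040006041526794), 0.018966684117913246)
  case ((0.5558768510818481, 0.026467740535736084), (0.26925042271614075, 0.25627830624580383), 4.92864465713501) 0.08962605500752607
w1 knob 223 [0.53   0.0258 0.1429] ((0.5271404385566711, 0.02470012567937374), 0.01363441627472639)
  hub 162 ((0.6014488935470581, 0.03098968043923378), 0.021933190524578094)
  case ((0.5780408382415771, 0.04101625084877014), (0.3200448751449585, 0.2834206819534302), 5.248297214508057) 0.08975058927363166
top0 knob 6 [0.5191 0.034  0.144 ] ((0.5221017003059387, 0.031200099736452103), 0.008227922953665257)
  hub 52 ((0.6044290065765381, 0.0362015962600708), 0.030346358194947243)
  case ((0.5539352893829346, 0.027077309787273407), (0.27264389395713806, 0.2577739655971527), 4.729047775268555) 0.08896493906622893
time: 3.6
eef_pos: [0.5238, 0.0248, 0.2536]
tcp_rot: [0.999, 0.042, 0.001, 0.0]
contact_force: [0.6, 0.3, 0.0]
opening: 0.999
finger_force: 0.0
```

```bash
python3 -m crank '[[[2,0,40],0,0],[[2,0,80],0,0],[[2,0,105],0,0],[[2,0,120],0,0],[[2,0,130],0,0],[[2,0,133],0,0],[[2,0,133],0,255],[[2,0,133],0,255],[[2,0,133],0,255],[[2,0,133],0,255]]' 60; python3 -m crank '[[[0,0,0],0,255],[[0,0,0],0,255],[[0,0,0],0,255],[[0,0,0],0,255]]'; python3 -c "
from h import *; c=snap('wrist','w2')"
```

```text
time: 4.6
eef_pos: [0.5267, 0.026, 0.1202]
tcp_rot: [0.999, 0.044, 0.001, 0.0]
contact_force: [-0.2, -0.2, 0.9]
opening: 0.331
finger_force: 0.0
time: 5.0
eef_pos: [0.5262, 0.0261, 0.1193]
tcp_rot: [0.999, 0.044, -0.0, -0.0]
contact_force: [-0.3, 0.6, 0.4]
opening: 0.002
finger_force: 0.0
```

View pics/w2.png

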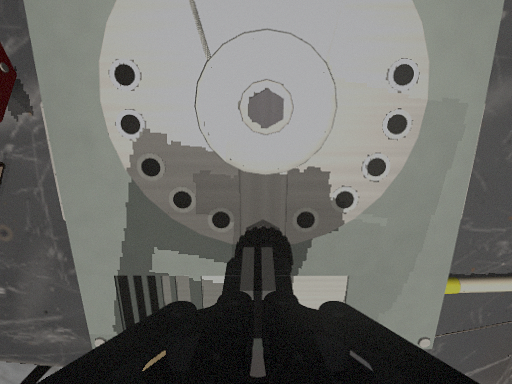

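The fingers shut fully without the knob between them. The dark knob seems to be at about (263,235), just ahead of the fingertips, so I'll measure it.

```bash
python3 - <<'E'
from h import *
c=load('w2'); s=get_state()
print(c['origin'],s['eef_pos'],s['opening'])
P=cloud(c)
for v in range(200,350,8): print(v,P[v,262].round(4),c['frame'][v,262])
f=192/np.tan(np.radians(c['vfov'])/2)
def proj(p):
    q=R.from_quat(c['orientation']).inv().apply(np.array(p)-c['origin']); a=q[:2]/q[2]; a=a*(1+c['k1']*(a@a)); return a*f+[c['cx'],c['cy']]
print(proj(s['eef_pos']),proj([.526,.024,.144]),proj([.6007,.0305,.098]))
E
```

```text
[0.61083574 0.03357464 0.28728822] [0.52614359 0.0261232  0.11925208] 0.0004660314191419334
200 [0.5469 0.0254 0.1124] [88 95 98]
208 [0.5422 0.0249 0.1125] [89 93 97]
216 [0.5372 0.0245 0.1119] [86 92 96]
224 [0.5348 0.0243 0.1174] [61 63 63]
232 [0.5388 0.0249 0.136 ] [30 32 35]
240 [0.5377 0.0249 0.1423] [10  4  7]
248 [0.5376 0.025  0.1501] [53 58 57]
256 [0.5382 0.0252 0.1584] [58 59 58]
264 [0.5371 0.0251 0.1632] [59 60 63]
272 [0.5377 0.0253 0.1704] [61 66 66]
280 [0.5377 0.0253 0.1759] [44 44 51]
288 [0.5372 0.0254 0.1804] [45 49 51]
296 [0.5354 0.0252 0.1827] [73 78 78]
304 [0.5331 0.025  0.1844] [14 11 21]
312 [0.532  0.025  0.1874] [14 17 16]
320 [0.53   0.0248 0.1892] [21  8 10]
328 [0.5257 0.0244 0.1882] [23 18 19]
336 [0.5224 0.0241 0.1886] [16  9 11]
344 [0.427  0.014  0.0903] [42 43 42]
[257.31439514 239.44183093] [261.68061387 263.41235113] [261.33352844  96.45807711]
```

```bash
python3 -m crank '[[[0,0,0],0,0],[[0,0,0],0,0],[[0,0,0],0,0],[[0,0,0],0,0],[[0,0,0],0,0],[[0,0,0],0,0],[[0,0,0],0,0],[[0,0,0],0,0]]'; python3 - <<'E'
from h import *; c=snap('wrist','w3'); P=cloud(c)
for v in range(216,330,6): print(v,P[v,262].round(4),c['frame'][v,262])
E
```

```text
time: 5.85
eef_pos: [0.5262, 0.0261, 0.1193]
tcp_rot: [0.999, 0.044, -0.0, -0.0]
contact_force: [-0.1, 0.2, 0.4]
opening: 1.001
finger_force: 0.0
216 [0.5372 0.0245 0.1119] [89 93 94]
222 [0.5354 0.0244 0.1161] [54 59 62]
228 [0.539  0.0249 0.1316] [18 18 22]
234 [0.5394 0.025  0.1394] [27 25 23]
240 [0.5376 0.0249 0.1422] [20 21 24]
246 [0.5352 0.0247 0.1436] [22 21 19]
252 [0.5321 0.0244 0.1438] [24 24 20]
258 [0.529  0.0241 0.144 ] [32 34 32]
264 [0.5257 0.0238 0.1439] [30 29 33]
270 [0.5224 0.0235 0.144 ] [25 28 28]
276 [0.5188 0.0232 0.1437] [24 27 29]
282 [0.5157 0.0229 0.1442] [30 33 33]
288 [0.4733 0.0182 0.0877] [79 84 89]
294 [0.4689 0.0178 0.0883] [ 93 102 104]
300 [0.4637 0.0173 0.0881] [90 96 99]
306 [0.4587 0.0169 0.088 ] [ 97 105 107]
312 [0.4533 0.0164 0.0877] [ 98 101 103]
318 [0.4478 0.0159 0.0873] [ 95 103 105]
324 [0.4429 0.0154 0.0878] [ 95 101 103]
```

View pics/w3.png

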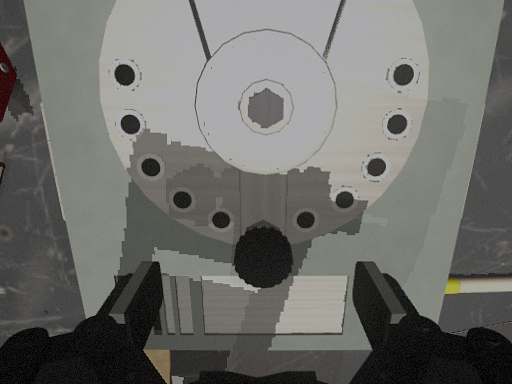

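The knob is untouched, centred at (0.5265, 0.024) with its top at 0.144. The fingers therefore closed above it, or the reported TCP height is off. I'll measure the fingertips in depth.

```bash
python3 - <<'E'
from h import *
c=load('w3');P=cloud(c)
for uv in [(150,264),(156,270),(158,285),(158,300),(150,310),(362,268),(360,285),(358,300),(365,310),(380,300)]: print(uv,P[uv[1],uv[0]].round(4))
L=P[255:345,100:163].reshape(-1,3); L=L[L[:,2]>.1]; print('left',np.percentile(L,[0,2,50,98,100],axis=0).round(4))
L=P[255:345,352:410].reshape(-1,3); L=L[L[:,2]>.1]; print('right',np.percentile(L,[0,2,50,98,100],axis=0).round(4))
c=load('w2');P=cloud(c);Q=P[215:300,240:290].reshape(-1,3); Q=Q[(Q[:,2]>.114)]
for z in np.arange(.114,.185,.005):
    q=Q[(Q[:,2]>=z)&(Q[:,2]<z+.005)]; print(round(z,3),len(q),q.min(0).round(4),q.max(0).round(4)) if len(q) else 0
s=get_state(); print(s['qpos'],s['contact_force'],s['joint_efforts'])
E
```

```text
(150, 264) [0.5329 0.0719 0.1632]
(156, 270) [0.5307 0.0692 0.1639]
(158, 285) [0.5218 0.0691 0.1617]
(158, 300) [0.5157 0.0685 0.164 ]
(150, 310) [0.5203 0.0682 0.1766]
(362, 268) [ 0.5409 -0.0155  0.1669]
(360, 285) [ 0.5334 -0.0159  0.1678]
(358, 300) [ 0.5262 -0.0164  0.168 ]
(365, 310) [ 0.5273 -0.0167  0.1759]
(380, 300) [ 0.541  -0.0157  0.188 ]
left [[0.5105 0.0336 0.1572]
 [0.5133 0.0667 0.1606]
 [0.5305 0.07   0.185 ]
 [0.5352 0.0819 0.2096]
 [0.6109 0.0832 0.2873]]
right [[ 0.5187 -0.0297  0.1571]
 [ 0.5206 -0.0281  0.1604]
 [ 0.5383 -0.0168  0.1835]
 [ 0.5426 -0.0124  0.2093]
 [ 0.6109  0.0336  0.2873]]
0.114 87 [0.5295 0.015  0.114 ] [0.5357 0.0328 0.1189]
0.119 15 [0.5341 0.0204 0.119 ] [0.536  0.0265 0.1207]
0.124 10 [0.5318 0.0119 0.1281] [0.5386 0.0356 0.129 ]
0.129 206 [0.5308 0.0102 0.1291] [0.5396 0.0356 0.134 ]
0.134 208 [0.5307 0.0106 0.134 ] [0.5397 0.0354 0.139 ]
0.139 542 [0.5254 0.0106 0.139 ] [0.5398 0.0351 0.144 ]
0.144 97 [0.5271 0.0109 0.144 ] [0.5377 0.0347 0.149 ]
0.149 211 [0.5321 0.0144 0.149 ] [0.5384 0.0346 0.154 ]
0.154 272 [0.5325 0.0134 0.154 ] [0.5385 0.0344 0.159 ]
0.159 306 [0.5319 0.0132 0.159 ] [0.5385 0.0342 0.164 ]
0.164 309 [0.5321 0.0136 0.164 ] [0.5386 0.034  0.169 ]
0.169 352 [0.5323 0.014  0.169 ] [0.5386 0.0337 0.174 ]
0.174 314 [0.5333 0.0144 0.174 ] [0.5388 0.0336 0.179 ]
0.179 360 [0.5331 0.018  0.179 ] [0.5389 0.0335 0.184 ]
0.184 213 [0.5372 0.016  0.1841] [0.5412 0.0334 0.189 ]
[-1.43149435e-01  4.95980003e-02  2.01234000e+00 -5.50865749e-06
  1.07964419e+00  1.33989679e+00] [-0.16002441 -0.84690412 -0.15074985] [-2.37817594e-04 -2.87329870e+01 -2.67465252e+01  7.83890619e-05
  2.50652874e-04  4.12888838e-06]
```

The open tips sit at z of about 0.158, which puts the shut tips near 0.145. The real fingertips are therefore about 25 mm above the reported TCP, though the lateral position is right. I'll go 22 mm lower and grasp.

```bash
python3 -m crank '[[[0,1,8],0,0],[[0,1,15],0,0],[[0,1,22],0,0],[[0,1,22],0,255],[[0,1,22],0,255],[[0,1,22],0,255],[[0,1,22],0,255],[[0,1,22],0,255],[[0,1,22],0,255],[[0,1,22],0,255]]' 60
```

```text
time: 6.9
eef_pos: [0.5268, 0.0246, 0.0981]
tcp_rot: [0.999, 0.044, 0.001, 0.001]
contact_force: [-2.0, -2.2, 3.5]
opening: 0.301
finger_force: 58.9
```

```bash
python3 -m crank '[[[0,0,-4],0,255],[[0,0,-8],0,255],[[0,0,-11],0,255],[[0,0,-11],0,255],[[0,0,-11],0,255]]'; python3 - <<'E'
from h import *
a=np.array([.6007,.0305]); s=get_state(); p=s['eef_pos'][:2]; M=R.from_quat(s['tcp_rot']).as_matrix()
r=p-a; print(r,np.hypot(*r))
for t in range(6,61,6):
    R2=R.from_euler('z',t,degrees=True).as_matrix()[:2,:2]; d=np.r_[R2@r-r,0]; print(t,(M.T@d*1000).round(1))
E
```

```text
time: 7.4
eef_pos: [0.5266, 0.0254, 0.1071]
tcp_rot: [0.999, 0.044, 0.001, -0.0]
contact_force: [5.8, -1.2, -6.9]
opening: 0.303
finger_force: 59.4
[-0.07413264 -0.00509555] 0.07430755859334506
6 [ 0.3  7.8 -0. ]
12 [ 1.3 15.5 -0. ]
18 [ 3.2 23.  -0. ]
24 [ 5.9 30.3 -0. ]
30 [ 9.3 37.3 -0. ]
36 [13.4 43.9 -0. ]
42 [18.1 50.1 -0. ]
48 [23.5 55.7  0. ]
54 [29.5 60.7  0. ]
60 [35.9 65.   0. ]
```

```bash
python3 -m crank '[[[0.3,7.8,0],-6,255],[[1.3,15.5,0],-12,255],[[3.2,23,0],-18,255],[[5.9,30.3,0],-24,255],[[9.3,37.3,0],-30,255],[[9.3,37.3,0],-30,255]]'; python3 -m crank '[[[0,0,0],0,255]]'; python3 - <<'E'
from h import *
c=snap('wrist','w4'); P=cloud(c)
k=(P[...,2]>.09)&(P[...,2]<.16); print(get_state()['eef_pos'])
a=np.array([.6007,.0305]); s=get_state(); r=s['eef_pos'][:2]-a; print(np.hypot(*r),np.degrees(np.arctan2(-r[1],-r[0]))-4.9)
E
```

```text
time: 8.0
eef_pos: [0.538, -0.0103, 0.1064]
tcp_rot: [0.954, 0.3, -0.001, -0.002]
contact_force: [3.0, 1.6, -8.0]
opening: 0.304
finger_force: 59.7
time: 8.1
eef_pos: [0.538, -0.0103, 0.1069]
tcp_rot: [0.954, 0.3, -0.001, -0.001]
contact_force: [3.5, 1.3, -7.6]
opening: 0.303
finger_force: 59.7
[ 0.53806361 -0.01032252  0.10720435]
0.07476493562421871 28.19381379952054
```

```bash
python3 - <<'E'
from h import *
a=np.array([.6007,.0305]); s=get_state(); p=s['eef_pos'][:2]; M=R.from_quat(s['tcp_rot']).as_matrix()
r=p-a
for t in (6.3,12.6,18.9,25.2,31.7):
    R2=R.from_euler('z',t,degrees=True).as_matrix()[:2,:2]; d=np.r_[R2@r-r,0]; print(t,(M.T@d*1000).round(1))
E
```

```text
6.3 [ 0.2  8.2 -0. ]
12.6 [ 1.3 16.4 -0. ]
18.9 [ 3.3 24.3 -0.1]
25.2 [ 6.1 32.  -0.1]
31.7 [ 9.9 39.6 -0.1]
```

```bash
python3 -m crank '[[[0.2,8.2,0],-6.3,255],[[1.3,16.4,0],-12.6,255],[[3.3,24.3,0],-18.9,255],[[6.1,32,0],-25.2,255],[[9.9,39.6,0],-31.7,255],[[9.9,39.6,0],-31.7,255],[[9.9,39.6,0],-31.7,255]]'; python3 - <<'E'
from h import *
a=np.array([.6007,.0305]); s=get_state(); r=s['eef_pos'][:2]-a; print(np.hypot(*r),np.degrees(np.arctan2(-r[1],-r[0]))-4.9)
c=snap('top','top1'); P=cloud(c)
k=(P[...,2]>.118)&(P[...,2]<.16)&(np.hypot(P[...,0]-.6007,P[...,1]-.0305)<.15)&(P[...,1]>.06)
q=P[k]; print(len(q),[np.degrees(np.arctan2(b[1]-.0305,b[0]-.6007))-4.9 for b in (np.median(q,0),q.mean(0))])
print(cv2.minAreaRect(q[:,:2].astype(np.float32)))
E
```

```text
time: 8.85
eef_pos: [0.5689, -0.037, 0.1075]
tcp_rot: [0.836, 0.549, -0.0, -0.001]
contact_force: [1.5, 3.9, -8.4]
opening: 0.3
finger_force: 59.9
0.07463437738232545 59.85099079488851
855 [np.float64(64.4051228957319), np.float64(62.68673296534997)]
((0.6466670036315918, 0.10791023075580597), (0.10563124716281891, 0.10920286923646927), 82.7094955444336)
```

```bash
python3 -m crank '[[[0,0,4],0,255],[[0,0,7],0,255],[[0,0,9],0,255],[[0,0,9],0,255]]'
```

```text
time: 9.3
eef_pos: [0.5691, -0.0372, 0.0991]
tcp_rot: [0.835, 0.55, -0.0, -0.001]
contact_force: [0.2, 4.2, -5.1]
opening: 0.303
finger_force: 60.1
```

Spring tension is still felt almost at home height, so the pin is in the hole. I'll release, rise and check.

```bash
python3 -m crank '[[[0,0,1],0,255],[[0,0,1],0,80],[[0,0,1],0,0],[[0,0,1],0,0],[[0,0,1],0,0],[[0,0,1],0,0],[[0,0,-40],0,0],[[0,0,-80],0,0],[[0,0,-80],0,0]]'; python3 - <<'E'
from h import *
c=snap('wrist','w5'); P=cloud(c); v=c['frame'].max(2)
k=(P[...,2]>.13)&(P[...,2]<.165)&(v<75)&(np.hypot(P[...,0]-.569,P[...,1]+.037)<.025)
q=P[k]; print(len(q),np.percentile(q[:,2],[50,90,98]))
t=q[q[:,2]>np.median(q[:,2])-.003]; ctr,rad=cv2.minEnclosingCircle(t[:,:2].astype(np.float32)); r=np.array(ctr)-[.6007,.0305]; print(ctr,rad,np.hypot(*r),np.degrees(np.arctan2(-r[1],-r[0]))-4.9)
s=get_state(); print(s['qpos'],s['contact_force'])
E
```

```text
time: 10.2
eef_pos: [0.5738, -0.0391, 0.1869]
tcp_rot: [0.835, 0.55, 0.004, 0.005]
contact_force: [0.4, -0.6, 0.4]
opening: 0.997
finger_force: 0.0
1459 [0.14347193 0.14448762 0.14496275]
(0.5690445303916931, -0.03866534307599068) 0.014709957875311375 0.07606519203250546 60.50746300478571
[-2.44274275e-01  7.80012172e-02  1.85666044e+00 -3.37570250e-04
  1.19859800e+00  1.62013423e-01] [ 0.31006805 -0.70852574 -0.18256108]
```

View pics/w5.png

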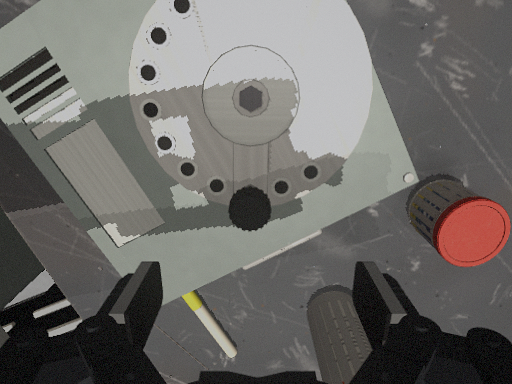

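The knob is home: its top is at 0.144 and the angle measures 60.5°, under the hole arc at (250,208). Now the slide. The window corners are near (47,150), (92,120), (163,222) and (118,247).

```bash
python3 -m crank '[[[0,0,0],0,255]]'; python3 - <<'E'
from h import *
c=load('w5'); p=plane(c,[(47,150),(92,120),(163,222),(118,247)],.0895); print(p.round(4),p.mean(0), depth(c,(105,185)))
s=get_state(); M=R.from_quat(s['tcp_rot']).as_matrix(); e=s['eef_pos']; print(e,M.round(3))
print((M.T@(np.array([.4644,-.0183,.120])-e)*1000).round(1))
E
```

```text
time: 10.35
eef_pos: [0.5694, -0.038, 0.1791]
tcp_rot: [0.835, 0.55, -0.0, -0.0]
contact_force: [0.5, 0.1, 0.3]
opening: 0.861
finger_force: 0.0
[[ 0.4334  0.0545  0.0895]
 [ 0.4792  0.0601  0.0895]
 [ 0.4887 -0.0375  0.0895]
 [ 0.441  -0.0428  0.0895]] [0.4605533  0.00856162 0.0895    ] [[0.4601989  0.01058863 0.08852895]]
[ 0.56938939 -0.0380306   0.17908953] [[ 0.395  0.919 -0.   ]
 [ 0.919 -0.395 -0.   ]
 [-0.    -0.    -1.   ]]
[ -23.3 -104.2   59.1]
```

```bash
python3 -m crank '[[[-12,-50,0],8,255],[[-23,-104,0],16,255],[[-23,-104,0],24,255],[[-23,-104,20],32,255],[[-23,-104,40],40,255],[[-23,-104,55],48,255],[[-23,-104,59],56,255],[[-23,-104,59],61.8,255],[[-23,-104,59],61.8,255],[[-23,-104,59],61.8,255]]' 60; python3 -m crank '[[[0,0,15],0,255],[[0,0,28],0,255],[[0,0,38],0,255],[[0,0,42],0,255],[[0,0,46],0,255],[[0,0,48],0,255]]'; python3 - <<'E'
from h import *
c=snap('wrist','w6'); s=get_state(); print(s['opening'],s['eef_pos'])
M=R.from_quat(s['tcp_rot']).as_matrix();print(M.round(3))
E
```

```text
time: 11.35
eef_pos: [0.4642, -0.0179, 0.1191]
tcp_rot: [0.999, 0.044, -0.001, -0.0]
contact_force: [-0.3, -1.0, 0.7]
opening: 0.002
finger_force: 0.0
time: 11.95
eef_pos: [0.4651, -0.018, 0.0721]
tcp_rot: [0.999, 0.043, -0.0, -0.0]
contact_force: [-0.7, -0.2, 0.1]
opening: -0.002
finger_force: 0.0
-0.0019467055288024892 [ 0.46498571 -0.01800594  0.07201065]
[[ 0.996  0.086 -0.   ]
 [ 0.086 -0.996  0.   ]
 [-0.    -0.    -1.   ]]
```

View pics/w6.png

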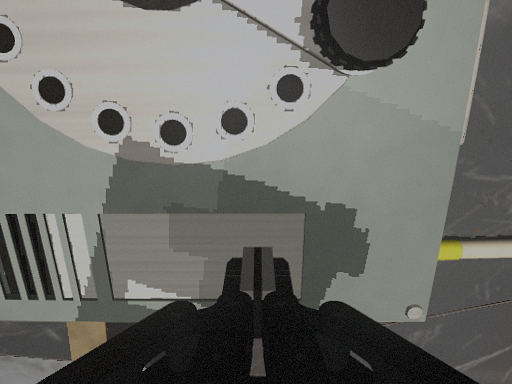

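The shut fingers (258,270) are over the right part of the window (103-305 px wide), clear of its edges. I'll feel downward.

```bash
python3 -m crank '[[[0,0,2],0,255],[[0,0,4],0,255],[[0,0,5],0,255],[[0,0,6],0,255],[[0,0,6],0,255]]'; python3 -m crank '[[[0,0,1],0,255],[[0,0,1],0,255]]'
```

```text
time: 12.5
eef_pos: [0.465, -0.018, 0.0662]
tcp_rot: [0.999, 0.043, -0.0, -0.0]
contact_force: [0.2, -0.5, -0.0]
opening: -0.002
finger_force: 0.0
time: 12.7
eef_pos: [0.465, -0.018, 0.0652]
tcp_rot: [0.999, 0.043, -0.0, -0.0]
contact_force: [0.1, 0.6, 0.3]
opening: -0.001
finger_force: 0.0
```

```bash
for i in 1 2 3 4; do echo; done; python3 -m crank '[[[0,0,1],0,255],[[0,0,1],0,255]]'; python3 -m crank '[[[0,0,0.7],0,255],[[0,0,0.7],0,255]]'
```

```text
time: 12.9
eef_pos: [0.4649, -0.018, 0.0642]
tcp_rot: [0.999, 0.043, -0.0, -0.0]
contact_force: [0.1, -0.7, 0.3]
opening: 0.001
finger_force: 0.0
time: 13.1
eef_pos: [0.4649, -0.018, 0.0635]
tcp_rot: [0.999, 0.043, -0.0, -0.0]
contact_force: [0.1, -0.2, -0.2]
opening: 0.001
finger_force: 0.0
```

```bash
python3 -m crank '[[[0,0,0.7],0,255],[[0,0,0.7],0,255]]'; python3 -m crank '[[[0,0,0.7],0,255],[[0,0,0.7],0,255]]';
```

```text
time: 13.3
eef_pos: [0.4649, -0.018, 0.0628]
tcp_rot: [0.999, 0.043, -0.0, -0.0]
contact_force: [-0.5, 0.6, -0.6]
opening: -0.0
finger_force: 0.0
time: 13.5
eef_pos: [0.4651, -0.018, 0.0625]
tcp_rot: [0.999, 0.043, -0.0, 0.0]
contact_force: [-2.1, -0.7, 2.9]
opening: -0.001
finger_force: 1.5
```

```bash
python3 -m crank '[[[0,0,0.8],0,255],[[0,0,0.8],0,255]]'; python3 -m crank '[[[0,0,0.4],0,255],[[0,0,0.4],0,255]]'
```

```text
time: 13.7
eef_pos: [0.4651, -0.018, 0.0625]
tcp_rot: [0.999, 0.043, -0.0, -0.0]
contact_force: [-3.9, 0.1, 8.4]
opening: 0.002
finger_force: 3.9
time: 13.9
eef_pos: [0.4651, -0.018, 0.0625]
tcp_rot: [0.999, 0.043, -0.001, -0.0]
contact_force: [-4.3, 1.2, 10.2]
opening: 0.001
finger_force: 5.0
```

```bash
python3 -m crank '[[[0,0,0.6],0,255],[[0,0,0.7],0,255],[[0,-2,0.7],0,255],[[0,-6,0.7],0,255],[[0,-10,0.7],0,255],[[0,-14,0.7],0,255],[[0,-18,0.7],0,255],[[0,-22,0.7],0,255]]'
```

```text
time: 14.7
eef_pos: [0.4633, 0.0024, 0.0625]
tcp_rot: [0.999, 0.044, -0.001, 0.002]
contact_force: [-6.4, -4.3, 12.7]
opening: 0.001
finger_force: 6.6
```

```bash
python3 -m crank '[[[0,-4,0],0,255],[[0,-8,0],0,255],[[0,-12,0],0,255],[[0,-16,0],0,255],[[0,-20,0],0,255],[[0,-24,0],0,255],[[0,-28,0],0,255]]'; python3 -m crank '[[[0,-2,0],0,255],[[0,-4,0],0,255],[[0,-5.5,0],0,255]]'
```

```text
time: 15.4
eef_pos: [0.4634, 0.0304, 0.0625]
tcp_rot: [0.999, 0.043, 0.003, 0.002]
contact_force: [0.9, -3.6, 6.4]
opening: 0.001
finger_force: 3.4
time: 15.7
eef_pos: [0.4629, 0.0359, 0.0625]
tcp_rot: [0.999, 0.043, 0.003, 0.002]
contact_force: [0.5, -3.3, 7.5]
opening: -0.001
finger_force: 3.4
```

```bash
python3 -m crank '[[[0,0,0.9],0,255],[[0,0,0.9],0,255]]';  python3 -m crank '[[[0,-1,0],0,255],[[0,-2,0],0,255],[[0,-3,0],0,255]]'
```

```text
time: 15.9
eef_pos: [0.4629, 0.036, 0.0625]
tcp_rot: [0.999, 0.043, 0.002, 0.002]
contact_force: [-2.4, -2.6, 12.0]
opening: -0.001
finger_force: 6.1
time: 16.2
eef_pos: [0.4634, 0.0381, 0.0625]
tcp_rot: [0.999, 0.044, 0.003, 0.003]
contact_force: [-0.6, -5.2, 9.8]
opening: -0.001
finger_force: 5.0
```

```bash
python3 -m crank '[[[0,-0.5,0.7],0,255],[[0,-1.5,0.7],0,255],[[0,-2.5,0.7],0,255],[[0,-3,0.7],0,255]]'
```

```text
time: 16.6
eef_pos: [0.4639, 0.0407, 0.0625]
tcp_rot: [0.999, 0.044, 0.004, 0.003]
contact_force: [-0.2, -7.2, 12.3]
opening: -0.0
finger_force: 5.9
```

The lateral force rises to 7 N, well above the 3.5 N of rubbing, so the blade seems to be at its end stop. I'll lift straight off and look at the grille.

```bash
python3 -m crank '[[[0,0,-3],0,255],[[0,0,-10],0,255],[[0,0,-50],0,255],[[0,0,-100],0,255],[[0,0,-150],0,255],[[0,0,-150],0,255],[[0,0,-150],0,255]]'; python3 - <<'E'
from h import *
c=snap('wrist','w7');P=cloud(c)
o=np.array([.5559,.0267]);t=np.radians(4.9);A=np.array([[np.cos(t),-np.sin(t)],[np.sin(t),np.cos(t)]])
# sample along grille in extractor y at x=-95
f=192/np.tan(np.radians(c['vfov'])/2)
for n in('w7','w0'):
    c=load(n);out=[]
    for y in range(45,106,2):
        w=np.r_[o+A@[-.095,y/1000],.0895]; q=R.from_quat(c['orientation']).inv().apply(w-c['origin']); a=q[:2]/q[2]; a=a*(1+c['k1']*(a@a)); u,v=(a*f+[c['cx'],c['cy']]).round().astype(int)
        out.append(int(c['frame'][v,u].mean()) if 0<=u<512 and 0<=v<384 else -1)
    print(n,out)
im=load('w7')['frame'];cv2.imwrite('pics/w7c.png',im)
E
```

```text
time: 17.3
eef_pos: [0.4603, 0.0434, 0.21]
tcp_rot: [0.999, 0.043, 0.002, 0.0]
contact_force: [0.0, -0.4, -0.9]
opening: -0.0
finger_force: 0.0
w7 [108, 106, 143, 148, 146, 143, 146, 100, 120, 148, 146, 113, 105, 131, 144, 146, 101, 109, 143, 144, 148, 101, 106, 144, 143, 143, 145, 98, 102, 105, 106]
w0 [118, 118, 149, 154, 155, 154, 146, 120, 113, 156, 154, 135, 121, 74, 41, 45, 114, 120, 78, 43, 35, 111, 121, 45, 41, 48, 44, 95, 113, 117, 115]
```

View pics/w7c.png

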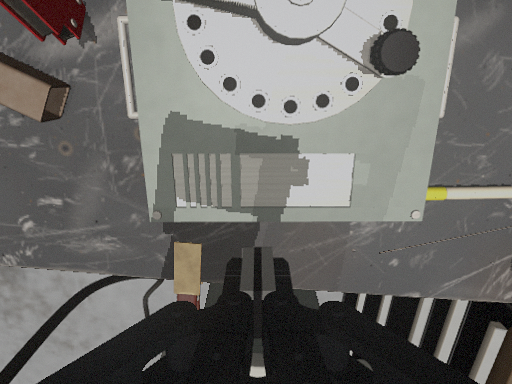

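All five grille slots (175-235,180) now show bright blade right across, and the 7 N reaction confirms the end stop. The knob (395,50) is still home in its hole and nothing else has moved.

```bash
python3 -c "
from plant import ctrl; print(ctrl.sign_off())"
```

```text
the job is handed in; nothing more can be done
None
```

I swung the nozzle to the +60° hole facing the bracket with the pin home, then closed the bleed slide to its end stop with 12–13 N at most in the readings, and handed the job in at about 17 s.

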